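# Take a bread roll from under the dome with tongs

### The arm

A 6-joint arm with a two-finger parallel gripper is mounted at the origin on a cart in front of the work surface, level with it; the furniture and walls round the work are solid. World frame = base frame: x ahead of the robot, y to its left, z up, the work surface at z = 0. Lengths are in m, angles in rad, forces in N, time in s.
With the tool pointing down it reaches from about 0.375 to 0.75 m from the base axis. Payload 9 kg.
Tool frame: the origin (TCP) lies at the very end of the fingers, on their centre line; the grasp point (between the pads) lies 19 mm behind it (robot.pinch_z is the distance from the TCP to the grasp point, in m); z points along the fingers, y is the direction in which the jaws open and shut (so a half turn about z gives the same grasp; the last joint's range is limited). The gripper opens to 85 mm and grips with 20 to 120 N. Pads are 22 mm wide; open, the fingers measure 114 mm over their backs; the gripper's body (76 mm by 85 mm) begins 54 mm behind the grasp point. The pads swing forward as they close: fully open they stand 13 mm farther back than shut.
Start: joints at [0.958, 0.104, 0.097, 1.564, 0, 1.353], TCP at [0.231, 0.554, 0.231] pointing down, gripper open.
Joint ranges: [-2.99, 2.99], [-0.84, 1.86], [-1.1, 1.16], [-1.84, 2.11], [-1.51, 1.56], [-3.14, 3.14]. Speed limits (rad/s): [2.22, 2.22, 2.57, 3.14, 3.14, 3.14].

### API

Orientations are given as a unit quaternion [x, y, z, w].
In Python, from rig import robot gives the robot as it stands.
- The arm moves only by the tool jog_arm, never from a script. Its argument "commands" is text: rows parted by semicolons, each of 6 numbers parted by spaces: the shift along the tool's x, y, z in mm, then the turn, a rotation vector about the tool's x, y, z in rad. In form: dx dy dz wx wy wz; .... A call has 1 to 5 rows; each row is the pose to reach, as a shift and turn from the pose measured when the call began, along the tool's axes at that moment; what a row does not reach only later rows make up. A row lasts 1/10 s, in which the tool goes at most 50 mm and 8.59 degrees, less where a joint would pass 70% of its speed; a pose out of reach is approached as far as the arm can. A call with a gripper value outside its range is refused whole. "claw" is the opening in per cent of the stroke, from 0 (shut) to 100 (fully open), set as the call begins (left out, the last holds). The fingers move at their own pace and stop on an object; "squeeze" is the grip in N (left out, the last holds). Time passes only in rows, so rows that repeat a pose let the fingers close. It gives the time, the measured TCP pose, the force and the opening at its end, in the units of the state.
- robot.get_obs(): the state, without advancing time (a new reading comes with each control period).
- robot.capture(name): name is "side" or "top" or "wrist"; returns a dict with "img" (420x560x3 uint8, blue, green, red), "vertical_fov" (degrees; the focal length in pixels is half the picture's height over the tangent of half this angle, whatever the lens; pixels are square), "cx", "cy" (the principal point, pixels), "origin" and "rotation" of the camera in the world. Camera axes: x right, y down, z forward; pixel columns grow to the right and rows downward; lengths in m; the calibration is good to about 2 mm. A picture is of the moment at which its call begins. There is no depth.
- robot.close_job(): hands the job in, once; it reports no verdict.
Trained networks look in a picture, given as the dict that the camera call returned (one of the last four; its "shot" number tells which), for a name from the list of things; names that differ only in an ending like _2 or _b are one class to them, and where a whole thing is asked for, a point or a joint stands for the part that bears it (a point fixed in the world has none). Each returns a list of dicts, best first, with "p" (0 to 1); they miss things now and then, are a little off and sometimes report something else, mostly with a low value. They report only what shows in the picture. A call takes as long as a camera call.
- robot.look_for(picture, label): "box" ([left, top, width, height] in pixels, round what is visible of it).
- robot.place_of(picture, label): "xy" ([column, row] in pixels: a listed point, or the origin of a listed thing).
The state is a dict: "t": time; "joint_positions": joint angles; "dq": joint speeds; "effort": joint torques, N m; "eef_pos": TCP position; "tool_rot": TCP orientation; "ft_force": force on the tool from outside, world axes, zero at the start; "ft_torque": the same for the moment, N m; "finger_gap": opening from 0.0 (shut) to 1.0 (fully open).
Only numpy, scipy, OpenCV 4.12 (cv2) and the standard library are available. Lean on these libraries where they do the work, as an engineer would, in place of code of your own. Each camera call takes 0.05 s, during which the arm holds its last target.

### The job

Lift the glass dome off the bread board by its knob and set it upright on the round cork mat. Then pick up the kitchen tongs and squeeze them to take the round roll off the board, leaving the long roll where it lies and never touching the round roll with the gripper itself. Finish while holding: keep the tongs about level and squeezed shut on the roll, the roll at least 10 cm above the worktop, with the arm still.

Things in the scene. Friction and masses are not known exactly. Their poses are not given: they have to be found in the camera images.
- knob (a point): middle of the dark wooden knob on top of the glass dome: 31 mm in diameter, 30 mm tall; this point is 17 mm above the knob's foot (the crown of the glass), 13 mm below its top, 102 mm above the dome's lower rim. The dome (176 mm in diameter, 85 mm high without knob, 0.35 kg, open below) stands loose on the bread board, its rim 14 mm above the worktop
- dome: the glass dome with its knob; origin at the centre of its lower rim, z up out of the knob. All the work lies in front of the wall cabinets, whose undersides hang about 0.5 m above the back of the worktop from about x = 0.6 m on: swing the arm drawn in
- board_middle (a point): centre of the top face of the round wooden bread board: 210 mm in diameter, 18 mm high in the raised middle (158 mm in diameter), 14 mm at the ledge round it where the dome's rim stands. It does not move. Its x axis points from the round roll to the long roll, roughly away from the robot
- mat_middle (a point): centre of the top face of the bare round cork mat: 210 mm in diameter, 8 mm thick; it does not move. Board and mat lie left and right of the tongs, either way round. Standing on the mat the dome has its rim 8 mm and its knob point 110 mm above the worktop
- round_roll: the round bread roll, 48 mm in diameter, 36 mm high, about 50 g, loose on the bread board under the dome; origin at the centre of its underside
- round_roll_middle (a point): the middle of the round roll, 18 mm above its underside; its side is upright from 9 to 16 mm above the underside
- long_roll_middle (a point): the middle of the long roll, 86 x 34 x 30 mm (its long side along its own y axis), loose on the bread board beside the round one, their middles about 70 mm apart; 15 mm above its underside
- tongs: steel spring tongs, 224 mm long, 0.13 kg, lying on edge: the two arms open and shut in the horizontal plane. Origin below tongs_grip, at their lowest edge (on the worktop as they lie). x points from the pivot (heel) to the tips, y across the arms, z up. The frame belongs to the arm on the -y side
- tongs_jaw: the other arm, on the +y side, turning on the pivot 104 mm behind tongs_grip; when open its frame is that of the tongs. A spring holds the arms open: squeezed at tongs_grip they push back with about 6 N when open, 8 N when shut on the round roll. Each mm less across the grip brings the tips 2 mm nearer each other
- tongs_grip (a point): where to grip across both arms, near the centre of mass; 13 mm above the worktop as they lie. The strips here are 24 mm high and 52 mm apart over their outsides. Gripper closed to 48 mm here: the tongs stay open (60 mm between the tips) and can be carried, held by their spring. Shut on the round roll: about 42 mm here; squeeze on with 20 N or more
- tongs_tips (a point): midway between the open tips, 98 mm ahead of tongs_grip along the tongs' x, same height: the round roll's middle should lie here when they shut on it. The tips are flat and upright, 26 mm high, from 80 to 116 mm ahead of tongs_grip, 68 mm apart inside when open, 78 mm over their outsides

How it is judged:
On the way, in this order (a step that is already met when the one before it is completed fails the run):
1. the dome stands upright on the cork mat and is let go (horizontal distance between dome and mat_middle below 0.04 m and height (world z) of dome below 0.013 m and angle between dome's own z axis and vertical below 0.06 rad and contact force between the fingers and dome below 0.1 N and linear speed of dome below 0.02 m/s), for 0.2 s.
2. the tongs are lifted, held in the gripper (height (world z) of tongs_grip above 0.03 m and contact force between the fingers and tongs above 1 N), for 0.1 s.
3. the tongs hold the round roll off the board (contact force between tongs_jaw and round_roll above 0.5 N and height (world z) of round_roll_middle above 0.06 m), for 0.2 s.
At the end, for the whole second after the job is handed in: Round roll squeezed in the tongs (within 45 mm of tongs_tips, 20 mm in height), its middle over 100 mm up, slower than 0.03 m/s; tongs in the gripper, tilted under 0.4 rad; dome upright on the mat, within 40 mm of its middle, tilt under 0.06 rad; long roll moved under 25 mm (height (world z) of round_roll_middle above 0.1 m and contact force between tongs_jaw and round_roll above 0.5 N and z of round_roll_middle in the frame of tongs_tips between -0.02 and 0.02 m and distance between round_roll_middle and tongs_tips below 0.045 m and contact force between the fingers and round_roll below 0.05 N and contact force between the fingers and tongs above 1 N and angle between tongs's own z axis and vertical below 0.4 rad and linear speed of round_roll below 0.03 m/s and horizontal distance between dome and mat_middle below 0.04 m and height (world z) of dome below 0.013 m and angle between dome's own z axis and vertical below 0.06 rad and distance of long_roll_middle from where it was at the start of the episode below 0.025 m); the arm keeps its last pose, push and grip.
It fails at once if the gripper or arm touches the round roll (contact force between any of the arm, the fingers and round_roll above 0.3 N).
It fails at once if the long roll is moved more than 25 mm (distance of long_roll_middle from where it was at the start of the episode above 0.025 m).
It fails at once if the dome is let go in the air (height (world z) of dome above 0.04 m and contact force between the fingers and dome below 0.02 N).
It also fails if it takes over 61 s, if anything falls off the work surface, if the arm or the gripper's body presses on something with over 40 N, if the wrist force passes 120 N, or if a joint passes its speed limit or range.

## Working session

There is one attempt and no reset: what is moved stays moved. The work goes in short steps, Python scripts to look and compute and a tool call to move; the robot and the scene stay as the last step left them, time stands still between calls to the robot, and variables do not carry over. Pictures are saved under pics/ and viewed, and the job is handed in when it is done.

Besides the shell and the picture viewer there is one more tool, called after "Emit:" as name(argument=value, ...) on one line, values as JSON. jog_arm: Moves the arm, as the interface text tells. Its arguments: {"type":"object","properties":{"commands":{"type":"string"},"claw":{"type":"number"},"squeeze":{"type":"number"}},"required":["commands"]}

```bash
ls; mkdir -p pics; cat > h.py <<'E'
import numpy as np, cv2
from scipy.spatial.transform import Rotation as R
from rig import robot
def ray(c,xy):
    f=210/np.tan(np.radians(c["vertical_fov"])/2)
    d=np.array([(xy[0]-c["cx"])/f,(xy[1]-c["cy"])/f,1.]); d=np.array(c["rotation"])@d
    return np.array(c["origin"]),d/np.linalg.norm(d)
def atz(c,xy,z):
    o,d=ray(c,xy); return o+d*(z-o[2])/d[2]
def proj(c,p):
    f=210/np.tan(np.radians(c["vertical_fov"])/2)
    q=np.array(c["rotation"]).T@(np.array(p)-c["origin"]); return [c["cx"]+f*q[0]/q[2],c["cy"]+f*q[1]/q[2]]
E
cat > a.py <<'E'
from h import *
np.set_printoptions(precision=4,suppress=True)
o=robot.get_obs(); print({k:np.round(v,3) for k,v in o.items()}, robot.pinch_z)
zs=dict(knob=.116,board_middle=.018,mat_middle=.008,round_roll_middle=.036,long_roll_middle=.033,tongs_grip=.013,tongs_tips=.013,tongs=0)
for n in ["top","side"]:
    c=robot.capture(n); cv2.imwrite(f"pics/{n}0.png",c["img"]); print(n,c["shot"],c["vertical_fov"],c["cx"],c["cy"],c["origin"])
    for k,z in zs.items():
        for r in robot.place_of(c,k)[:2]: print(k,np.round(r["xy"],1),round(r["p"],2),atz(c,r["xy"],z))
E
python3 a.py
```

```text
pics
{'t': np.float64(0.0), 'joint_positions': array([ 0.958,  0.105,  0.096,  1.564, -0.   ,  1.353]), 'dq': array([-0.   , -0.   , -0.   , -0.001, -0.001, -0.   ]), 'effort': array([  0.003, -55.692,  50.365,   0.017,  -0.   ,  -0.   ]), 'eef_pos': array([0.231, 0.554, 0.231]), 'tool_rot': array([ 0.196,  0.981, -0.001, -0.   ]), 'ft_force': array([-0.885,  0.449,  0.107]), 'ft_torque': array([-0.022,  0.036, -0.019]), 'finger_gap': np.float64(0.998)} 0.0187
top 1 57.670184226815024 286.67749021237375 207.27379949429977 [ 0.3289 -0.0161  0.9383]Traceback (most recent call last):
  File "a.py", line 8, in <module>
    for r in robot.place_of(c,k)[:2]: print(k,np.round(r["xy"],1),round(r["p"],2),atz(c,r["xy"],z))
                                                                                  ~~~^^^^^^^^^^^^^
  File "h.py", line 9, in atz
    o,d=ray(c,xy); return o+d*(z-o[2])/d[2]
        ~~~^^^^^^
  File "h.py", line 6, in ray
    d=np.array([(xy[0]-c["cx"])/f,(xy[1]-c["cy"])/f,1.]); d=np.array(c["rotation"])@d
                                                            ~~~~~~~~~~~~~~~~~~~~~~~^~
ValueError: matmul: Input operand 1 has a mismatch in its core dimension 0, with gufunc signature (n?,k),(k,m?)->(n?,m?) (size 3 is different from 4)
```

```bash
sed -i 's/np.array(c\["rotation"\])/rot(c)/g' h.py; cat >> h.py <<'E'
def rot(c):
    r=np.array(c["rotation"]); return R.from_quat(r).as_matrix() if r.size==4 else r
E
sed -i 's/c\["origin"\])$/c["origin"],{k:v for k,v in c.items() if k!="img"})/' a.py
python3 a.py
```

```text
{'t': np.float64(0.1), 'joint_positions': array([ 0.958,  0.105,  0.097,  1.564, -0.   ,  1.353]), 'dq': array([-0.   , -0.001, -0.   ,  0.   ,  0.   , -0.002]), 'effort': array([  0.007, -55.821,  50.472,   0.013,  -0.   ,   0.   ]), 'eef_pos': array([0.231, 0.554, 0.231]), 'tool_rot': array([ 0.196,  0.981, -0.001, -0.   ]), 'ft_force': array([-0.887,  0.312,  0.709]), 'ft_torque': array([-0.004,  0.054,  0.027]), 'finger_gap': np.float64(1.002)} 0.0187
top 2 57.670184226815024 286.67749021237375 207.27379949429977 [ 0.3289 -0.0161  0.9383] {'vertical_fov': 57.670184226815024, 'cx': 286.67749021237375, 'cy': 207.27379949429977, 'origin': array([ 0.3289, -0.0161,  0.9383]), 'rotation': array([-0.7025,  0.7058, -0.0575,  0.0714]), 'shot': 2}
knob [175.4 189.7] 0.96 [0.5221 0.2475 0.116 ]
mat_middle [378.6 208. ] 0.97 [ 0.4973 -0.2247  0.008 ]
mat_middle [290.9 227.9] 0.57 [ 0.4491 -0.0081  0.008 ]
tongs_grip [290.1 227.5] 0.73 [ 0.4494 -0.0062  0.013 ]
tongs_grip [291.  230.9] 0.53 [ 0.4411 -0.0083  0.013 ]
tongs_tips [289.1 187.1] 0.65 [ 0.5508 -0.0042  0.013 ]
tongs [293.7 229.1] 0.8 [ 0.4471 -0.0149  0.    ]
side 3 55.99385429657963 282.8444525493669 211.05278152768508 [0.4919 0.7722 0.5583] {'vertical_fov': 55.99385429657963, 'cx': 282.8444525493669, 'cy': 211.05278152768508, 'origin': array([0.4919, 0.7722, 0.5583]), 'rotation': array([ 0.0012,  0.8753, -0.4834,  0.0109]), 'shot': 3}
knob [274.2 263.4] 0.85 [0.5204 0.2398 0.116 ]
mat_middle [286.  190.1] 0.91 [ 0.5024 -0.2145  0.008 ]
mat_middle [306.  228.7] 0.57 [ 0.4533 -0.0202  0.008 ]
round_roll_middle [265.6 228.7] 0.34 [0.5489 0.0182 0.036 ]
tongs_grip [306.4 228.5] 0.71 [ 0.4526 -0.0138  0.013 ]
tongs [302.3 233.4] 0.61 [ 0.4625 -0.0119  0.    ]
```

View pics/top0.png

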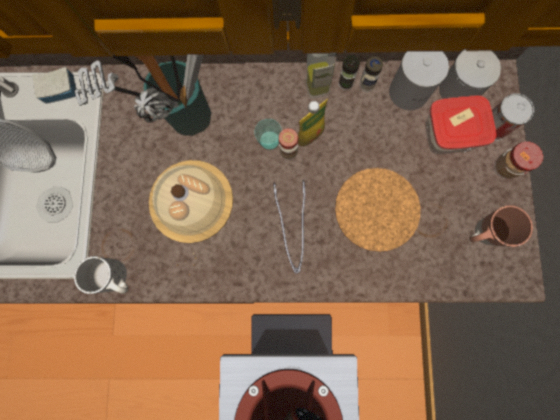

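View pics/side0.png

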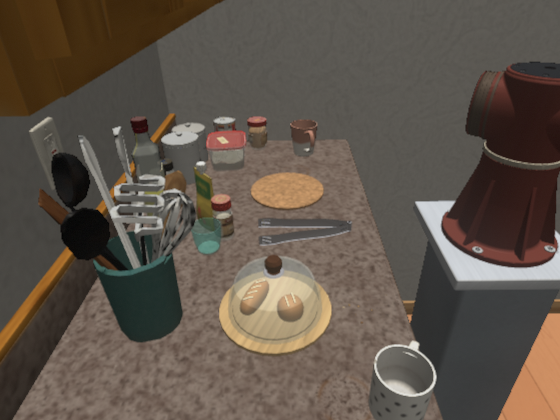

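```bash
python3 - <<'E'
import cv2
i=cv2.imread("pics/top0.png")
cv2.imwrite("pics/top0z.png",cv2.resize(i[140:310,130:430],None,fx=2.6,fy=2.6,interpolation=cv2.INTER_CUBIC))
import numpy as np
g=cv2.GaussianBlur(i,(3,3),0).astype(float)
# orange (floor) vs counter: R-B
d=g[:,:,2]-g[:,:,0]
for x in range(5,425,25):
    col=d[290:315,x]; print(x,290+np.argmax(np.diff(col)),end=' ')
E
```

```text
5 303 30 303 55 303 80 303 105 303 130 303 155 303 180 302 205 303 230 302 255 302 280 302 305 302 330 302 355 302 380 302 405 302
```

View pics/top0z.png

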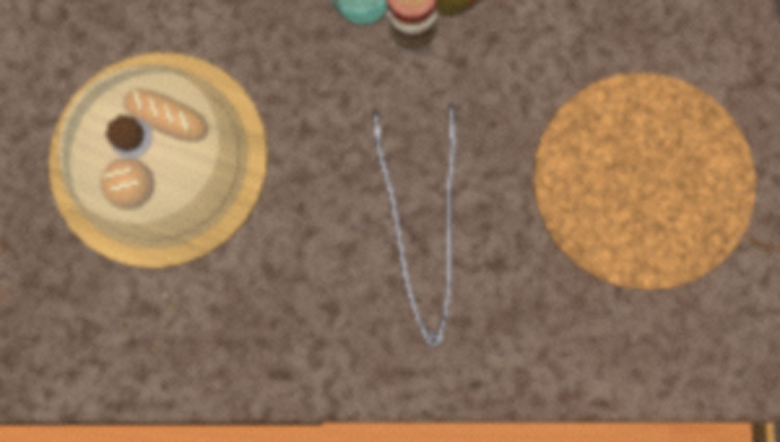

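```bash
python3 - <<'E'
from h import *
np.set_printoptions(precision=4,suppress=True)
import types
K={"top":dict(vertical_fov=57.670184226815024,cx=286.677,cy=207.274,origin=np.array([.3289,-.0161,.9383]),rotation=[-0.7025,0.7058,-0.0575,0.0714])}
c=robot.capture("top");s=robot.capture("side")
z=2.6
P=lambda u,v:(130+(u+.5)/z-.5,140+(v+.5)/z-.5)
for n,u,v,h in [("board",158,160,.014),("mat",645,181,.008),("heel",433,342,.013),("tipL",377,118,.026),("tipR",452,112,.026),("round",127,184,.045),("long",166,114,.04),("knob",126,133,.125)]:
    print(n,P(u,v),atz(c,P(u,v),h))
def tri(a,b):
    o1,d1=ray(c,a);o2,d2=ray(s,b)
    t=np.linalg.lstsq(np.c_[d1,-d2],o2-o1,rcond=None)[0]
    return o1+d1*t[0],o2+d2*t[1]
print(tri([175.4,189.7],[274.2,263.4]))
# segment cork/board in both images by HSV + ellipse
for n,k in (("top",c),("side",s)):
    hsv=cv2.cvtColor(cv2.GaussianBlur(k["img"],(3,3),0),cv2.COLOR_BGR2HSV)
    m=cv2.inRange(hsv,(8,90,90),(25,255,255)); m=cv2.morphologyEx(m,cv2.MORPH_CLOSE,np.ones((5,5)))
    cs,_=cv2.findContours(m,cv2.RETR_EXTERNAL,cv2.CHAIN_APPROX_NONE)
    for q in cs:
        if 1500<cv2.contourArea(q)<12000:
            h=cv2.convexHull(q); e=cv2.fitEllipse(h)
            # circle fit on plane
            for zz in (.008,.014):
                W=np.array([atz(k,p[0],zz)[:2] for p in h])
                A=np.c_[2*W,np.ones(len(W))]; x=np.linalg.lstsq(A,(W**2).sum(1),rcond=None)[0]
                print(n,np.round(e[0],1),zz,x[:2],np.sqrt(x[2]+x[:2]@x[:2]))
E
```

```text
board (190.46153846153845, 201.23076923076923) [0.5164 0.2411 0.014 ]
mat (377.7692307692308, 209.30769230769232) [ 0.4941 -0.2225  0.008 ]
heel (296.2307692307692, 271.2307692307692) [ 0.344  -0.0204  0.013 ]
tipL (274.6923076923077, 185.07692307692307) [0.5531 0.0311 0.026 ]
tipR (303.53846153846155, 182.76923076923077) [ 0.5584 -0.0399  0.026 ]
round (178.53846153846155, 210.46153846153845) [0.4878 0.2602 0.045 ]
long (193.53846153846155, 183.53846153846155) [0.555  0.2282 0.04  ]
knob (178.15384615384616, 190.84615384615384) [0.5174 0.2384 0.125 ]
(array([0.5209, 0.2458, 0.1212]), array([0.5201, 0.2459, 0.1211]))
top [503.  228.8] 0.008 [ 0.4437 -0.5228] 0.06379629778564672
top [503.  228.8] 0.014 [ 0.443  -0.5196] 0.06338482955869684
top [385.1 212.7] 0.008 [ 0.4886 -0.2384] 0.11738018327833101
top [385.1 212.7] 0.014 [ 0.4875 -0.2369] 0.1166231140193186
top [190.3 201.1] 0.008 [0.5201 0.2435] 0.10757822038257757
top [190.3 201.1] 0.014 [0.5188 0.2418] 0.10688437103496243
top [158.1  24.6] 0.008 [1.0113 0.3477] 0.1595789287984392
top [158.1  24.6] 0.014 [1.0069 0.3454] 0.1585496894668509
top [416.6  20.6] 0.008 [ 0.9731 -0.3557] 0.16526897984188774
top [416.6  20.6] 0.014 [ 0.9689 -0.3535] 0.16420304127703067
side [588.9 190.3] 0.008 [0.132  0.3068] 0.15181241352001176
side [588.9 190.3] 0.014 [0.1359 0.3119] 0.15015705456986117
side [274.9 312.4] 0.008 [0.5225 0.2393] 0.10580331795040304
side [274.9 312.4] 0.014 [0.5222 0.2451] 0.10464964108522336
side [286.9 190.6] 0.008 [ 0.5002 -0.2206] 0.10760397444841446
side [286.9 190.6] 0.014 [ 0.5001 -0.2098] 0.10643066326756084
```

```bash
cat > pl.py <<'E'
import sys
from h import *
np.set_printoptions(precision=4,suppress=True)
def plan(p,yang,q=None):
    """tool down, tool y axis at world angle yang (deg)"""
    o=robot.get_obs(); Rc=R.from_quat(o["tool_rot"]); a=np.radians(yang)
    y=np.array([np.cos(a),np.sin(a),0]); z=np.array([0,0,-1.]); x=np.cross(y,z)
    Rt=R.from_matrix(np.c_[x,y,z])
    print("t",round(float(o["t"]),2),"pos",o["eef_pos"],"gap",round(float(o["finger_gap"]),3),"F",o["ft_force"],"j",o["joint_positions"])
    print("shift mm",np.round(Rc.inv().apply(np.array(p)-o["eef_pos"])*1000,1),"turn",np.round((Rc.inv()*Rt).as_rotvec(),4))
if __name__=="__main__":
    v=[float(a) for a in sys.argv[1:]]; plan(v[:3],v[3])
E
python3 pl.py .519 .243 .22 94.3
```

```text
t 1.1 pos [0.2308 0.5539 0.2313] gap 1.002 F [-0.1486  0.1989 -0.5744] j [0.9583 0.1041 0.0973 1.5639 0.     1.3531]
shift mm [-385.6 -176.1   11.3] turn [ 0.      0.     -0.4699]
```

Emit:
jog_arm(commands="-40 -18 0 0 0 -0.05; -80 -36 0 0 0 -0.1; -120 -55 0 0 0 -0.15; -160 -73 5 0 0 -0.2; -200 -90 5 0 0 -0.25", claw=100)

```text
t: 1.6
eef_pos: [0.3815, 0.3924, 0.2259]
tool_rot: [0.071, 0.997, -0.0, -0.0]
ft_force: [0.6, 0.5, 0.3]
finger_gap: 0.996
```

```bash
python3 pl.py .519 .243 .22 94.3
```

```text
t 1.6 pos [0.3815 0.3924 0.2259] gap 0.996 F [0.6324 0.4626 0.2641] j [ 0.5603 -0.0578 -0.0767  1.5521  0.0001  0.7028]
shift mm [-157.3 -128.3    5.9] turn [-0.0001 -0.0002 -0.2176]
```

Emit:
jog_arm(commands="-40 -32 2 0 0 -0.05; -80 -65 4 0 0 -0.1; -120 -98 6 0 0 -0.16; -157 -128 6 0 0 -0.218; -157 -128 6 0 0 -0.218")

```text
t: 2.1
eef_pos: [0.5218, 0.2391, 0.2193]
tool_rot: [-0.036, 0.999, -0.001, 0.0]
ft_force: [0.4, 0.2, -1.0]
finger_gap: 0.999
```

```bash
cat > w.py <<'E'
import sys
from h import *
np.set_printoptions(precision=4,suppress=True)
n=sys.argv[1]; cam=sys.argv[2]
c=robot.capture(cam); cv2.imwrite(f"pics/{n}.png",c["img"]); print(c["origin"])
for a in sys.argv[3:]:
    k,z=a.split("=")
    for r in robot.place_of(c,k)[:2]: print(k,np.round(r["xy"],1),round(r["p"],2),atz(c,r["xy"],float(z)))
E
python3 w.py w1 wrist knob=.116 board_middle=.018 round_roll_middle=.036 long_roll_middle=.033;python3 pl.py .519 .243 .102 94.3
```

```text
[0.4518 0.2346 0.3619]
knob [286.3 207.4] 0.75 [0.52   0.2424 0.116 ]
knob [35.5 94.2] 0.39 [0.4505 0.0606 0.116 ]
board_middle [287.4 208.4] 0.68 [0.5481 0.2468 0.018 ]
t 2.35 pos [0.5181 0.2443 0.2201] gap 0.998 F [-0.2675 -0.5314  0.1926] j [ 0.2123  0.0188 -0.0115  1.5406  0.0002  0.136 ]
shift mm [ -0.8  -1.4 118.1] turn [ 0.0002 -0.0002  0.0013]
```

View pics/w1.png

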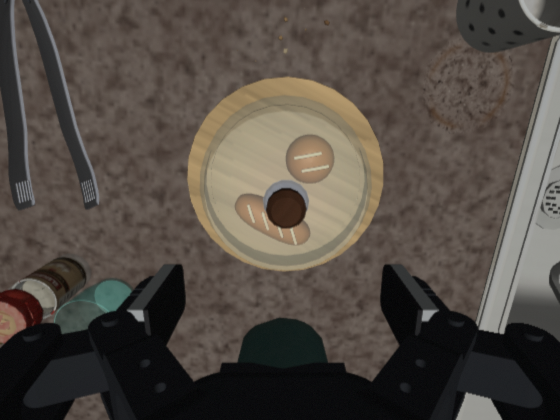

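Emit:
jog_arm(commands="-1 0 40 0 0 0; -1 0 80 0 0 0; -1 0 105 0 0 0; -1 0 115 0 0 0; -1 0 117 0 0 0")

```text
t: 2.85
eef_pos: [0.5179, 0.2452, 0.1024]
tool_rot: [-0.039, 0.999, 0.0, -0.001]
ft_force: [1.0, -1.3, 0.9]
finger_gap: 0.999
```

Emit:
jog_arm(commands="0 0 0 0 0 0; 0 0 0 0 0 0; 0 0 0 0 0 0; 0 0 0 0 0 0; 0 0 0 0 0 0", claw=0, squeeze=45)

```text
t: 3.35
eef_pos: [0.5188, 0.2445, 0.104]
tool_rot: [-0.039, 0.999, -0.001, 0.0]
ft_force: [-1.0, -4.5, 7.1]
finger_gap: 0.329
```

Emit:
jog_arm(commands="0 0 0 0 0 0; 0 0 0 0 0 0; 0 0 0 0 0 0; 0 0 0 0 0 0; 0 0 0 0 0 0")

```text
t: 3.85
eef_pos: [0.5188, 0.2444, 0.1041]
tool_rot: [-0.039, 0.999, -0.001, 0.0]
ft_force: [-0.3, -2.9, 0.6]
finger_gap: 0.33
```

```bash
python3 w.py w2 wrist ;python3 pl.py .519 .243 .202 94.3
```

```text
[0.4489 0.2396 0.2466]
t 3.9 pos [0.5188 0.2444 0.104 ] gap 0.335 F [-1.3921 -3.8001  1.6327] j [ 0.2132  0.0394 -0.2015  1.3297 -0.0017  0.1361]
shift mm [ -0.1  -1.6 -98. ] turn [-0.0017  0.0005  0.0021]
```

View pics/w2.png

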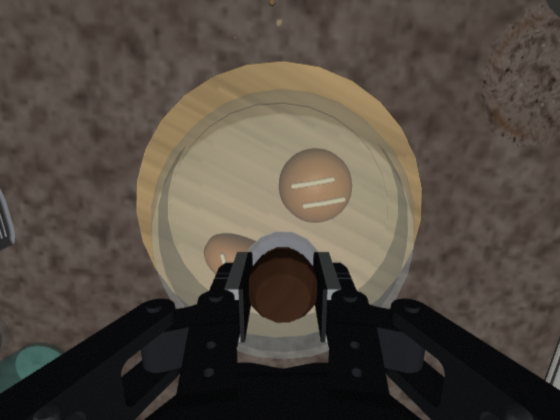

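Emit:
jog_arm(commands="0 0 -4 0 0 0; 0 0 -10 0 0 0; 0 0 -18 0 0 0; 0 0 -20 0 0 0; 0 0 -20 0 0 0")

```text
t: 4.4
eef_pos: [0.5193, 0.2446, 0.1248]
tool_rot: [-0.039, 0.999, -0.001, 0.001]
ft_force: [-0.4, 1.0, -4.2]
finger_gap: 0.33
```

```bash
python3 w.py w3 side knob=.136;python3 pl.py .47 .18 .22 94.3
```

```text
[0.4919 0.7722 0.5583]
knob [272.4 255. ] 0.9 [0.5228 0.2416 0.136 ]
t 4.5 pos [0.5188 0.2445 0.124 ] gap 0.33 F [ 0.2522 -0.1983 -3.9455] j [ 0.2134  0.031  -0.1735  1.366  -0.0016  0.1362]
shift mm [ 53.6 -60.7 -95.9] turn [-0.0015  0.0005  0.0021]
```

View pics/w3.png

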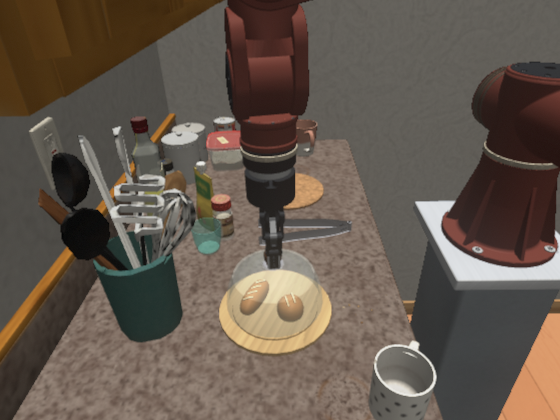

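Emit:
jog_arm(commands="0 0 -15 0 0 0; 0 0 -35 0 0 0; 0 0 -60 0 0 0; 0 0 -80 0 0 0; 0 0 -85 0 0 0")

```text
t: 5.0
eef_pos: [0.5199, 0.2449, 0.2125]
tool_rot: [-0.039, 0.999, -0.0, 0.002]
ft_force: [0.4, 0.8, -4.0]
finger_gap: 0.325
```

```bash
python3 pl.py .455 0 .21 94.3;python3 pl.py .497 -.2225 .21 94.3
```

```text
t 5.0 pos [0.5199 0.2449 0.2125] gap 0.325 F [ 0.3687  0.7985 -3.9704] j [ 0.2137  0.018  -0.0262  1.5221 -0.0015  0.1365]
shift mm [  83.6 -239.2    2.3] turn [-0.0009  0.0047  0.0022]
t 5.0 pos [0.5199 0.2449 0.2125] gap 0.325 F [ 0.3687  0.7985 -3.9704] j [ 0.2137  0.018  -0.0262  1.5221 -0.0015  0.1365]
shift mm [  58.9 -464.3    2.7] turn [-0.0009  0.0047  0.0022]
```

Emit:
jog_arm(commands="15 -15 0 0 0 0; 30 -40 0 0 0 0; 45 -70 0 0 0 0; 58 -105 0 0 0 0; 68 -140 0 0 0 0")

```text
t: 5.5
eef_pos: [0.4619, 0.0992, 0.2119]
tool_rot: [-0.039, 0.999, -0.0, 0.002]
ft_force: [0.3, -0.9, -4.0]
finger_gap: 0.334
```

Emit:
jog_arm(commands="7 -35 0 0 0 0; 12 -70 0 0 0 0; 14 -105 0 0 0 0; 11 -140 0 0 0 0; 5 -175 0 0 0 0")

```text
t: 6.0
eef_pos: [0.4702, -0.077, 0.212]
tool_rot: [-0.039, 0.999, -0.0, 0.002]
ft_force: [0.8, 1.0, -3.8]
finger_gap: 0.329
```

```bash
python3 pl.py .497 -.2225 .15 94.3
```

```text
t 6.0 pos [ 0.4702 -0.077   0.212 ] gap 0.329 F [ 0.7986  0.9761 -3.7665] j [-0.4388 -0.2849 -0.3055  1.5462  0.0013 -0.5166]
shift mm [ -15.2 -147.    62.2] turn [-0.0008  0.0041  0.0028]
```

Emit:
jog_arm(commands="-5 -35 5 0 0 0; -10 -75 20 0 0 0; -14 -115 40 0 0 0; -15 -140 55 0 0 0; -15 -147 62 -0.001 0.004 0.003")

```text
t: 6.5
eef_pos: [0.4958, -0.2244, 0.1478]
tool_rot: [-0.036, 0.999, 0.001, -0.001]
ft_force: [-0.7, 1.3, -4.3]
finger_gap: 0.331
```

Emit:
jog_arm(commands="0 0 0 0 0 0; 0 0 0 0 0 0")

```text
t: 6.7
eef_pos: [0.4955, -0.2236, 0.1476]
tool_rot: [-0.036, 0.999, 0.001, -0.001]
ft_force: [-0.5, 0.5, -4.6]
finger_gap: 0.329
```

```bash
python3 w.py w4 side knob=.166 mat_middle=.008; python3 w.py t4 top  knob=.166 mat_middle=.008; python3 w.py x4 wrist mat_middle=.008 ; python3 pl.py .497 -.2225 .15 94.3; python3 -c "
import cv2,numpy as np
a=[cv2.imread(f'pics/{n}.png') for n in ('w4','t4')]
cv2.imwrite('pics/m4.png',np.hstack([a[0][120:330,200:400],a[1][120:330,280:480]]).repeat(2,0).repeat(2,1))"
```

```text
[0.4919 0.7722 0.5583]
knob [285.4 137.6] 0.85 [ 0.5015 -0.216   0.166 ]
mat_middle [289.7 189.6] 0.74 [ 0.4918 -0.2171  0.008 ]
[ 0.3289 -0.0161  0.9383]
[ 0.4264 -0.2288  0.2912]
mat_middle [285.4 213.4] 0.53 [ 0.51   -0.2195  0.008 ]
t 7.1 pos [ 0.496  -0.2241  0.1482] gap 0.334 F [-0.2335  0.2986 -4.5395] j [-0.6645 -0.0629 -0.2224  1.4132 -0.0002 -0.7373]
shift mm [-1.1  1.5 -1.8] turn [ 0.0011 -0.0016 -0.0023]
```

View pics/m4.png

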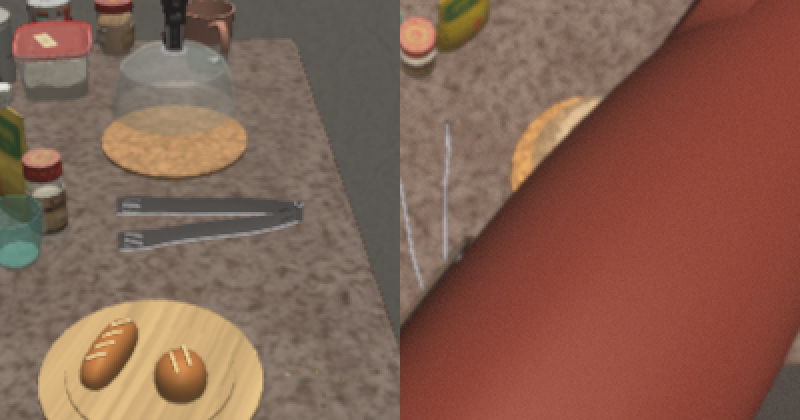

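View pics/x4.png

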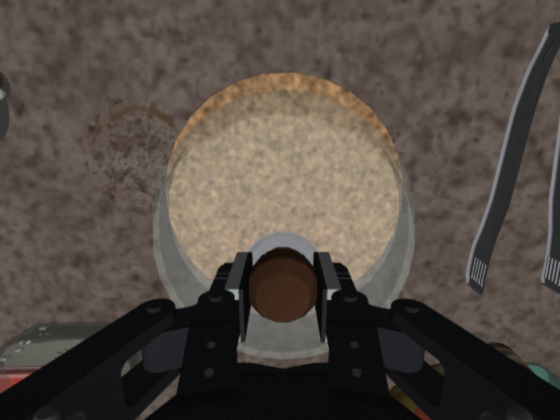

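Emit:
jog_arm(commands="-1 1 15 0 0 0; -1 1 30 0 0 0; -1 1 42 0 0 0; -1 1 47 0 0 0; -1 1 48 0 0 0")

```text
t: 7.6
eef_pos: [0.4963, -0.2225, 0.099]
tool_rot: [-0.036, 0.999, 0.001, -0.002]
ft_force: [0.2, 0.4, -3.5]
finger_gap: 0.332
```

Emit:
jog_arm(commands="0 0 1 0 0 0; 0 0 2 0 0 0; 0 0 2 0 0 0")

```text
t: 7.9
eef_pos: [0.4968, -0.2225, 0.0981]
tool_rot: [-0.037, 0.999, 0.001, -0.001]
ft_force: [-1.0, 3.7, 3.3]
finger_gap: 0.328
```

Emit:
jog_arm(commands="0 0 0 0 0 0; 0 0 0 0 0 0; 0 0 0 0 0 0; 0 0 0 0 0 0; 0 0 0 0 0 0", claw=100)

```text
t: 8.4
eef_pos: [0.4968, -0.2226, 0.0981]
tool_rot: [-0.036, 0.999, 0.001, -0.001]
ft_force: [0.6, 0.5, -1.0]
finger_gap: 1.003
```

Emit:
jog_arm(commands="0 0 -5 0 0 0; 0 0 -20 0 0 0; 0 0 -50 0 0 0; 0 0 -90 0 0 0; 0 0 -120 0 0 0")

```text
t: 8.9
eef_pos: [0.4973, -0.2231, 0.2218]
tool_rot: [-0.036, 0.999, 0.0, 0.0]
ft_force: [0.6, -1.3, 0.4]
finger_gap: 0.997
```

```bash
python3 w.py w5 side knob=.11 tongs_grip=.013 tongs_tips=.013 round_roll_middle=.036 long_roll_middle=.033 board_middle=.018; python3 w.py x5 wrist knob=.11 tongs_grip=.013 tongs_tips=.013; python3 pl.py .449 -.0075 .15 94.3
```

```text
[0.4919 0.7722 0.5583]
knob [286.2 156.6] 0.9 [ 0.5002 -0.2189  0.11  ]
tongs_grip [310.3 228.1] 0.7 [ 0.4431 -0.0153  0.013 ]
tongs_tips [266.  228.9] 0.75 [ 0.5504 -0.0141  0.013 ]
tongs_tips [303.8 232.8] 0.26 [0.4596 0.004  0.013 ]
round_roll_middle [286.7 307.1] 0.69 [0.4999 0.2653 0.036 ]
long_roll_middle [255.2 295.1] 0.78 [0.5588 0.2313 0.033 ]
board_middle [276.8 300.8] 0.76 [0.5188 0.2315 0.018 ]
[ 0.4271 -0.2276  0.3599]
knob [282.6 213. ] 0.93 [ 0.5002 -0.2212  0.11  ]
t 9.45 pos [ 0.4967 -0.2225  0.2174] gap 1.001 F [-0.1175  0.6756  0.0195] j [-0.6618 -0.0637 -0.098   1.5404  0.0001 -0.7347]
shift mm [ 31.7 217.8  68. ] turn [ 0.0027 -0.0027 -0.0021]
```

View pics/w5.png

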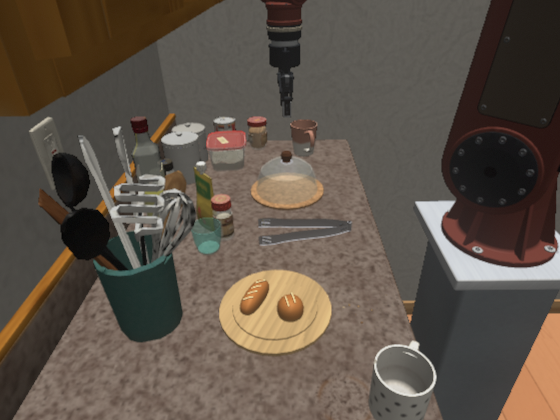

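Emit:
jog_arm(commands="6 44 0 0 0 0; 12 88 5 0 0 0; 18 132 10 0 0 0; 25 176 15 0 0 0; 32 218 18 0.003 -0.003 -0.002")

```text
t: 9.95
eef_pos: [0.4479, -0.0058, 0.1993]
tool_rot: [-0.037, 0.999, 0.0, -0.0]
ft_force: [0.8, 0.2, -0.0]
finger_gap: 0.999
```

Emit:
jog_arm(commands="0 0 0 0 0 0; 0 0 0 0 0 0")

```text
t: 10.15
eef_pos: [0.4477, -0.005, 0.1991]
tool_rot: [-0.038, 0.999, -0.0, -0.0]
ft_force: [0.9, 0.1, 0.7]
finger_gap: 1.005
```

```bash
python3 w.py x6 wrist tongs_grip=.013 tongs_tips=.013 tongs=0; python3 pl.py .449 -.0075 .15 94.3
```

```text
[ 0.3778 -0.01    0.3417]
tongs [495.5 310. ] 0.28 [0.5781 0.2569 0.    ]
t 10.35 pos [ 0.4482 -0.0068  0.1992] gap 0.999 F [-0.0791 -0.723  -0.6787] j [-0.3083 -0.3711 -0.3978  1.5444 -0.0002 -0.3814]
shift mm [-0.8 -0.8 49.2] turn [-0.0001 -0.0004 -0.002 ]
```

View pics/x6.png

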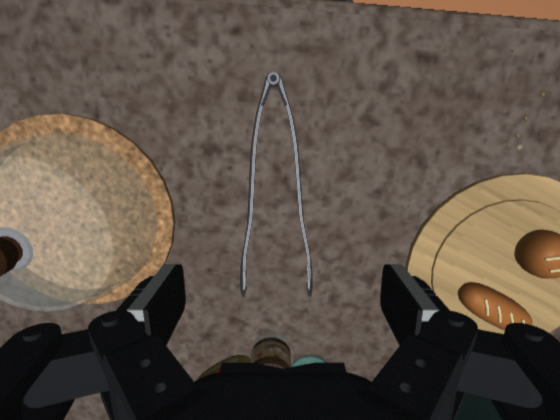

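```bash
python3 - <<'E'
from h import *
np.set_printoptions(precision=4,suppress=True)
c=robot.capture("wrist")
for n,p,z in [("piv",(273,78),.022),("tl",(244,291),.026),("tr",(310,290),.026),("tl2",(247,220),.025),("tr2",(303,220),.025),("gl",(252,180),.025),("gr",(299,180),.025)]: print(n,atz(c,p,z))
p=atz(c,(273,78),.022);t=(atz(c,(244,291),.026)+atz(c,(310,290),.026))/2
d=(t-p)[:2];L=np.linalg.norm(d);print(L,np.degrees(np.arctan2(d[1],d[0])),"grip",p[:2]+d/L*.104)
E
python3 - <<'E'
import cv2
i=cv2.imread('pics/x6.png');cv2.imwrite('pics/x6z.png',cv2.resize(i[60:310,200:350],None,fx=2.4,fy=2.4,interpolation=cv2.INTER_CUBIC))
E
```

```text
piv [ 0.3468 -0.0222  0.022 ]
tl [ 0.5611 -0.039   0.026 ]
tr [0.5548 0.0311 0.026 ]
tl2 [ 0.4818 -0.0394  0.025 ]
tr2 [0.4777 0.0167 0.025 ]
gl [ 0.4407 -0.0363  0.025 ]
gr [0.4374 0.0091 0.025 ]
0.2118957708601885 4.937806999384719 grip [ 0.4504 -0.0132]
```

View pics/x6z.png

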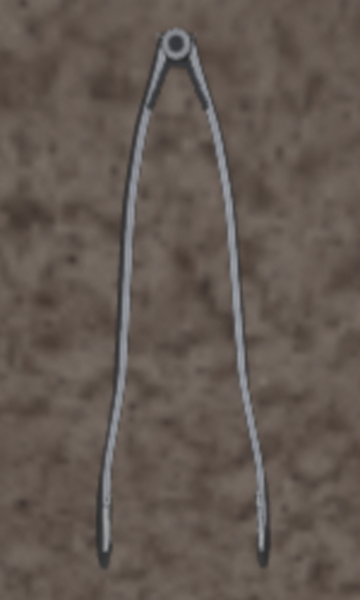

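```bash
python3 pl.py .450 -.013 .05 94.8
```

```text
t 10.4 pos [ 0.4481 -0.0068  0.1992] gap 0.997 F [-0.3087 -0.0513  0.2547] j [-0.3084 -0.3711 -0.3979  1.5445 -0.0002 -0.3813]
shift mm [ -1.5  -6.3 149.2] turn [-0.     -0.0005 -0.0108]
```

Emit:
jog_arm(commands="-1 -6 40 0 0 -0.01; -1 -6 80 0 0 -0.01; -1 -6 120 0 0 -0.01; -1 -6 140 0 0 -0.01; -1 -6 149 0 0 -0.01", claw=76, squeeze=20)

```text
t: 10.9
eef_pos: [0.4481, -0.013, 0.0478]
tool_rot: [-0.041, 0.999, 0.001, -0.002]
ft_force: [-0.2, 0.9, 0.1]
finger_gap: 0.759
```

```bash
python3 w.py x7 wrist tongs_grip=.013; python3 pl.py .450 -.013 .005 94.8
```

```text
[ 0.3788 -0.0185  0.1906]
t 11.0 pos [ 0.4489 -0.013   0.0495] gap 0.759 F [ 0.6064 -0.3119  1.6284] j [-0.3216 -0.3233 -0.6331  1.2633 -0.0002 -0.4035]
shift mm [-1.1 -0.1 44.5] turn [ 0.0007 -0.0022 -0.0018]
```

View pics/x7.png

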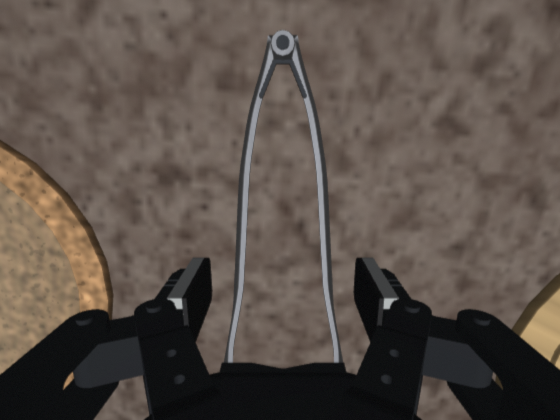

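Emit:
jog_arm(commands="-1 0 20 0 0 0; -1 0 36 0 0 0; -1 0 42 0 0 0; -1 0 45 0 0 0; -1 0 45 0 0 0")

```text
t: 11.5
eef_pos: [0.4504, -0.0132, 0.0053]
tool_rot: [-0.041, 0.999, 0.0, -0.001]
ft_force: [0.2, 0.4, 0.3]
finger_gap: 0.762
```

Emit:
jog_arm(commands="0 0 0 0 0 0; 0 0 0 0 0 0; 0 0 0 0 0 0; 0 0 0 0 0 0", claw=56)

```text
t: 11.9
eef_pos: [0.4518, -0.0137, 0.0072]
tool_rot: [-0.041, 0.999, -0.0, 0.001]
ft_force: [-1.0, 0.4, 6.0]
finger_gap: 0.559
```

```bash
python3 w.py x8 wrist tongs_grip=.013; python3 pl.py .450 -.013 .005 94.8
```

```text
[ 0.3817 -0.0189  0.1497]
t 12.0 pos [ 0.4518 -0.0136  0.0072] gap 0.563 F [-1.0285 -0.1692  7.5984] j [-0.3208 -0.279  -0.6765  1.1716 -0.0003 -0.4027]
shift mm [1.8 0.8 2.2] turn [-0.0009  0.0015 -0.0018]
```

View pics/x8.png

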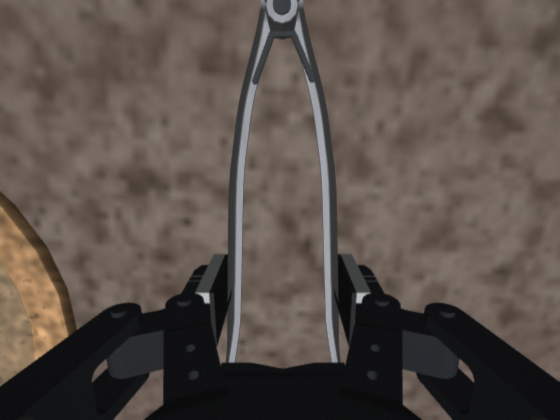

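Emit:
jog_arm(commands="0 0 -1 0 0 0; 0 0 -2 0 0 0; 0 0 -2 0 0 0; 0 0 -2 0 0 0", claw=55)

```text
t: 12.4
eef_pos: [0.4517, -0.0136, 0.0092]
tool_rot: [-0.041, 0.999, -0.0, 0.001]
ft_force: [-0.6, -0.3, -0.8]
finger_gap: 0.555
```

Emit:
jog_arm(commands="0 0 -4 0 0 0; 0 0 -12 0 0 0; 0 0 -24 0 0 0; 0 0 -36 0 0 0; 0 0 -40 0 0 0")

```text
t: 12.9
eef_pos: [0.4528, -0.0139, 0.0514]
tool_rot: [-0.041, 0.999, -0.001, 0.002]
ft_force: [-0.3, 0.1, -2.6]
finger_gap: 0.552
```

```bash
python3 w.py x9 wrist;python3 w.py s9 side tongs_tips=.06 tongs_grip=.06; python3 pl.py .450 -.013 .15 94.8;  python3 -c "
import cv2,numpy as np
a=[cv2.imread(f'pics/{n}.png') for n in ('x9','s9')]
cv2.imwrite('pics/m9.png',np.hstack([cv2.resize(a[0],(400,300)),cv2.resize(a[1][120:330,200:480],(400,300))]))"
```

```text
[ 0.3824 -0.0191  0.1937]
[0.4919 0.7722 0.5583]
tongs_tips [265.6 215.8] 0.82 [0.5487 0.0001 0.06  ]
tongs_tips [276.7 302.5] 0.7 [0.5168 0.2776 0.06  ]
tongs_grip [303.8 215.2] 0.9 [ 0.4598 -0.0004  0.06  ]
t 13.1 pos [ 0.4517 -0.0136  0.0491] gap 0.554 F [-0.8816  1.2863 -2.1479] j [-0.3208 -0.3191 -0.6303  1.258  -0.0003 -0.4027]
shift mm [   1.5    0.6 -100.9] turn [-0.0009  0.0013 -0.0019]
```

View pics/m9.png

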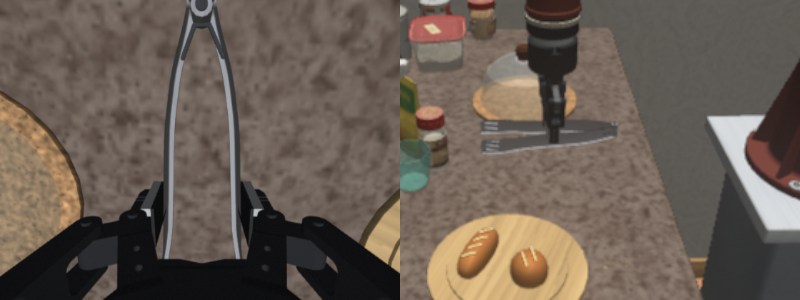

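```bash
cat > rr.py <<'E'
from h import *
np.set_printoptions(precision=4,suppress=True)
c=robot.capture("top");s=robot.capture("side")
cv2.imwrite("pics/t10.png",cv2.resize(c["img"][130:330,50:330],None,fx=2.8,fy=2.8,interpolation=cv2.INTER_CUBIC))
def tri(a,b):
    o1,d1=ray(c,a);o2,d2=ray(s,b)
    t=np.linalg.lstsq(np.c_[d1,-d2],o2-o1,rcond=None)[0]
    return (o1+d1*t[0]+o2+d2*t[1])/2, np.linalg.norm(o1+d1*t[0]-o2-d2*t[1])
for k,z in (("round_roll_middle",.036),("long_roll_middle",.033),("board_middle",.018),("knob",.11)):
    P=[robot.place_of(q,k) for q in (c,s)]
    for q,p in zip((c,s),P):
        if p: print(k,np.round(p[0]["xy"],1),round(p[0]["p"],2),atz(q,p[0]["xy"],z))
    if P[0] and P[1]: print("  tri",tri(P[0][0]["xy"],P[1][0]["xy"]))
E
python3 rr.py
```

```text
round_roll_middle [180.9 206.8] 0.9 [0.4984 0.2576 0.036 ]
round_roll_middle [287.4 304.8] 0.57 [0.4986 0.2597 0.036 ]
  tri (array([0.4986, 0.2581, 0.0344]), np.float64(3.8961913420575005e-05))
long_roll_middle [191.7 179.1] 0.58 [0.5681 0.2351 0.033 ]
long_roll_middle [257.6 295.3] 0.61 [0.5543 0.2319 0.033 ]
  tri (array([0.5602, 0.2342, 0.0374]), np.float64(0.01300146189017549))
board_middle [186.7 198.9] 0.64 [0.5216 0.2496 0.018 ]
board_middle [276.2 301.9] 0.77 [0.5199 0.2343 0.018 ]
  tri (array([0.5192, 0.2462, 0.0299]), np.float64(0.00020848719991575502))
knob [382.2 202.2] 0.97 [ 0.4918 -0.2103  0.11  ]
knob [288.9 154.4] 0.93 [ 0.4928 -0.2332  0.11  ]
  tri (array([ 0.4913, -0.208 ,  0.1208]), np.float64(0.0031165090813850575))
```

View pics/t10.png

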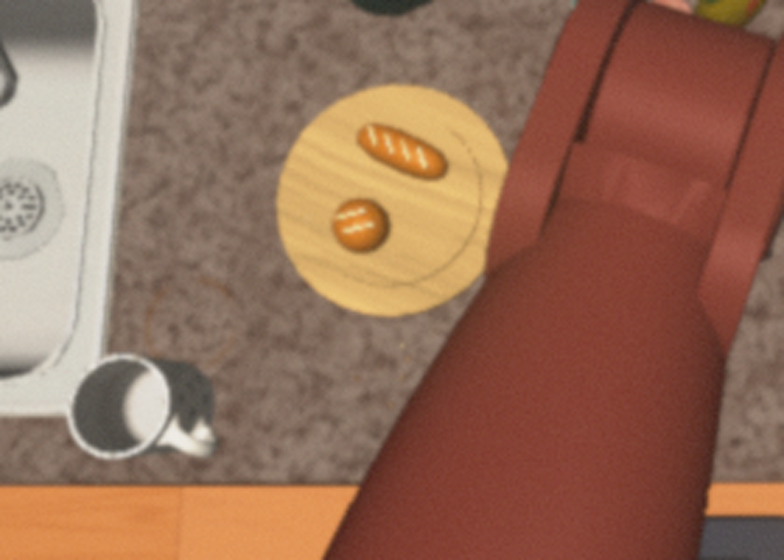

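```bash
cat > seg.py <<'E'
from h import *
import sys
np.set_printoptions(precision=4,suppress=True)
def tri(c,a,s,b):
    o1,d1=ray(c,a);o2,d2=ray(s,b)
    t=np.linalg.lstsq(np.c_[d1,-d2],o2-o1,rcond=None)[0]
    return (o1+d1*t[0]+o2+d2*t[1])/2, np.linalg.norm(o1+d1*t[0]-o2-d2*t[1])
c=robot.capture("top");s=robot.capture("side")
res={}
for n,k,(x0,y0,x1,y1) in (("top",c,(140,150,240,250)),("side",s,(210,260,340,355))):
    im=k["img"][y0:y1,x0:x1].astype(int)
    m=((im[:,:,2]-im[:,:,0]>50)&(im[:,:,1]<0.72*im[:,:,2])).astype(np.uint8)
    m=cv2.morphologyEx(m,cv2.MORPH_CLOSE,np.ones((7,7)))
    N,l,st,ce=cv2.connectedComponentsWithStats(m)
    cv2.imwrite(f"pics/seg_{n}.png",cv2.resize(np.hstack([k["img"][y0:y1,x0:x1],np.repeat(m[:,:,None]*255,3,2)]),None,fx=3,fy=3))
    for i in range(1,N):
        if st[i,4]>60:
            x,y,w,h=st[i,:4]; print(n,st[i],ce[i]+[x0,y0],"box mid",x0+x+w/2-.5,y0+y+h/2-.5, atz(k,(x0+x+w/2-.5,y0+y+h/2-.5),.036))
for p,z in (((125.7,287),.05),((90,276),.09),((72,276),.09)): print("cup",atz(c,p,z))
E
python3 seg.py
```

```text
top [  72   19   28   81 1090] [231.0578 220.6128] box mid 225.5 209.0 [0.4922 0.1492 0.036 ]
top [ 38  24  32  20 379] [193.3351 183.7177] box mid 193.5 183.5 [0.5562 0.2294 0.036 ]
top [ 29  51  20  19 300] [178.3033 210.0567] box mid 178.5 210.0 [0.4905 0.2631 0.036 ]
side [ 31  21  28  33 570] [253.9368 296.8789] box mid 254.5 297.0 [0.5594 0.2393 0.036 ]
side [ 68  34  25  26 512] [290.1738 306.9688] box mid 290.0 306.5 [0.4939 0.2639 0.036 ]
cup [0.3089 0.3721 0.05  ]
cup [0.3338 0.436  0.09  ]
cup [0.334  0.4763 0.09  ]
```

```bash
python3 pl.py .3965 .2804 .15 80
```

```text
t 13.7 pos [ 0.4517 -0.0136  0.0492] gap 0.553 F [ 0.5307 -0.3656 -1.248 ] j [-0.3208 -0.319  -0.6301  1.2581 -0.0003 -0.4027]
shift mm [  30.8  297.4 -101.1] turn [-0.0007  0.0014  0.2564]
```

Emit:
jog_arm(commands="0 0 -15 0 0 0; 0 0 -40 0 0 0; 0 5 -65 0 0 0; 2 15 -90 0 0 0.01; 4 35 -101 0 0 0.02")

```text
t: 14.2
eef_pos: [0.4458, 0.0204, 0.1539]
tool_rot: [-0.03, 1.0, -0.001, 0.003]
ft_force: [0.7, 0.9, -1.5]
finger_gap: 0.55
```

Emit:
jog_arm(commands="3 30 0 0 0 0.02; 6 60 0 0 0 0.04; 9 90 0 0 0 0.07; 12 120 0 0 0 0.1; 15 150 0 0 0 0.13")

```text
t: 14.7
eef_pos: [0.4218, 0.1705, 0.1548]
tool_rot: [0.036, 0.999, -0.001, 0.003]
ft_force: [0.8, -0.0, -1.0]
finger_gap: 0.55
```

```bash
python3 pl.py .3965 .2804 .15 80
```

```text
t 14.7 pos [0.4218 0.1705 0.1548] gap 0.55 F [ 0.7936 -0.0217 -1.0497] j [ 0.0969 -0.3598 -0.4694  1.4548 -0.0025  0.1682]
shift mm [ 33.1 107.9   4.5] turn [-0.001   0.0068  0.1032]
```

Emit:
jog_arm(commands="8 28 1 0 0 0.03; 17 58 2 0 0.003 0.06; 26 88 3 0 0.006 0.09; 33 108 4 -0.001 0.007 0.103; 33 108 4 -0.001 0.007 0.103", claw=57)

```text
t: 15.2
eef_pos: [0.3959, 0.2825, 0.1514]
tool_rot: [0.086, 0.996, 0.0, 0.0]
ft_force: [0.6, -0.2, -1.9]
finger_gap: 0.571
```

```bash
python3 w.py x11 wrist;python3 w.py s11 side tongs_tips=.155 round_roll_middle=.036; python3 w.py t11 top tongs_tips=.155; python3 pl.py .3965 .2804 .07 80;  python3 -c "
import cv2,numpy as np
a=[cv2.imread(f'pics/{n}.png') for n in ('x11','s11','t11')]
cv2.imwrite('pics/m11.png',np.hstack([cv2.resize(a[1][170:380,140:420],(400,300)),cv2.resize(a[2][100:310,50:330],(400,300))]))"
```

```text
[0.3267 0.2947 0.294 ]
[0.4919 0.7722 0.5583]
tongs_tips [290.  252.1] 0.8 [0.4927 0.2584 0.155 ]
round_roll_middle [289.7 305.9] 0.93 [0.4945 0.2624 0.036 ]
[ 0.3289 -0.0161  0.9383]
tongs_tips [159.5 200.2] 0.87 [0.4905 0.2676 0.155 ]
t 15.5 pos [0.397  0.2798 0.1508] gap 0.573 F [-0.2936 -0.4908 -1.4116] j [ 0.3439 -0.2504 -0.3873  1.4337 -0.0001  0.5192]
shift mm [ 0.6  0.5 80.8] turn [ 0.      0.0002 -0.0008]
```

View pics/m11.png

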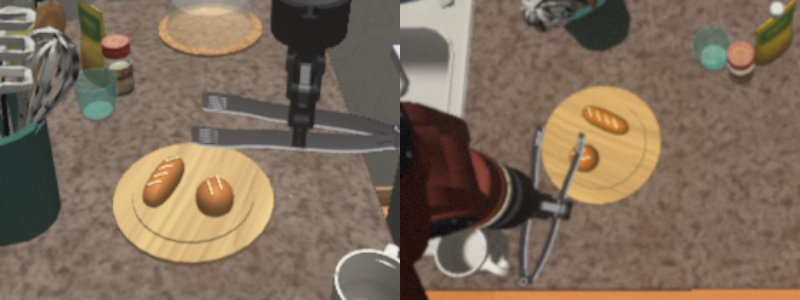

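View pics/x11.png

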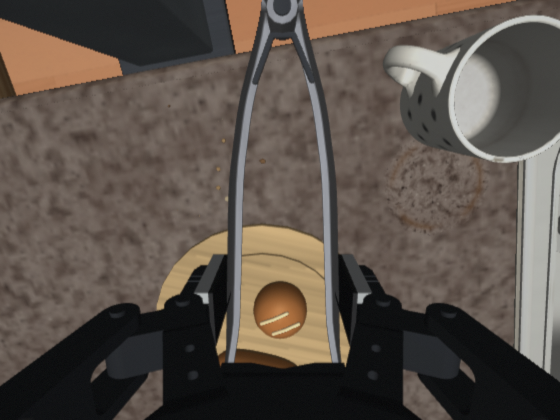

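```bash
python3 - <<'E'
from h import *
np.set_printoptions(precision=4,suppress=True)
c=robot.capture("wrist");o=robot.get_obs()
im=c["img"][275:350,240:325].astype(int)
m=((im[:,:,2]-im[:,:,0]>50)&(im[:,:,1]<0.72*im[:,:,2])).astype(np.uint8)
m=cv2.morphologyEx(m,cv2.MORPH_CLOSE,np.ones((9,9)))
N,l,st,ce=cv2.connectedComponentsWithStats(m)
for i in range(1,N):
    if st[i,4]>200:
        x,y,w,h=st[i,:4];u=(240+x+w/2-.5,275+y+h/2-.5);print(st[i],u)
        for z in (.032,.036):
            p=atz(c,u,z);print(p,R.from_quat(o["tool_rot"]).inv().apply(p-o["eef_pos"]))
# tongs heel: pixel
for u in ((283,8),(282,120)):
    p=atz(c,u,.165);print("tongs",p,R.from_quat(o["tool_rot"]).inv().apply(p-o["eef_pos"]))
E
```

```text
[  17   10   53   52 2101] (np.float64(283.0), np.float64(310.5))
[0.4945 0.2637 0.032 ] [-0.0989  0.0011  0.1187]
[0.4919 0.2641 0.036 ] [-0.0963  0.0011  0.1147]
tongs [0.2932 0.2988 0.165 ] [ 0.1054  0.0006 -0.0143]
tongs [0.3297 0.292  0.165 ] [ 0.0683  0.0002 -0.0143]
```

Emit:
jog_arm(commands="0 1 15 0 0 0; 0 1 35 0 0 0; 0 1 55 0 0 0; 0 1 68 0 0 0; 0 1 70 0 0 0")

```text
t: 16.05
eef_pos: [0.3958, 0.2802, 0.0784]
tool_rot: [0.088, 0.996, -0.001, -0.001]
ft_force: [-1.2, -0.4, -1.5]
finger_gap: 0.567
```

```bash
python3 w.py s12 side tongs_tips=.085 round_roll_middle=.036; python3 w.py x12 wrist; python3 pl.py .3965 .2814 .03 80;  python3 -c "
import cv2,numpy as np
a=[cv2.imread(f'pics/{n}.png') for n in ('x12','s12')]
cv2.imwrite('pics/m12.png',np.hstack([cv2.resize(a[1][230:335,220:360],(400,300),interpolation=2),cv2.resize(a[0],(400,300))]))"
```

```text
[0.4919 0.7722 0.5583]
tongs_tips [289.3 286.5] 0.89 [0.4946 0.2647 0.085 ]
tongs_tips [254.2 293.9] 0.36 [0.5541 0.282  0.085 ]
round_roll_middle [290.3 305.9] 0.59 [0.4934 0.2624 0.036 ]
[0.3283 0.2934 0.2237]
t 16.25 pos [0.3977 0.281  0.0816] gap 0.568 F [ 0.017  -0.1831 -1.0877] j [ 0.3457 -0.2217 -0.4891  1.3021 -0.      0.5212]
shift mm [ 1.3  0.2 51.6] turn [ 0.0006  0.0011 -0.001 ]
```

View pics/m12.png

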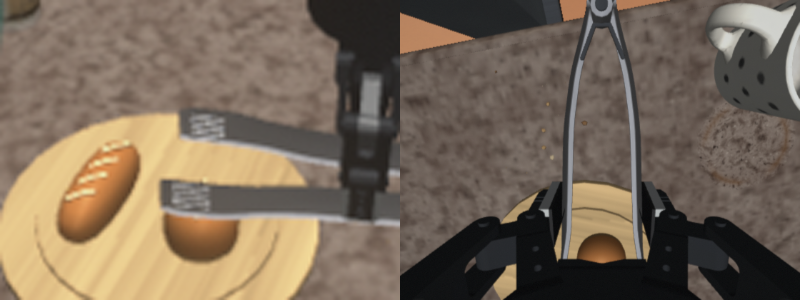

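Emit:
jog_arm(commands="1 0 15 0 0 0; 1 0 28 0 0 0; 1 0 39 0 0 0; 1 0 46 0 0 0; 1 0 49 0 0 0")

```text
t: 16.75
eef_pos: [0.396, 0.2809, 0.0312]
tool_rot: [0.088, 0.996, -0.0, -0.0]
ft_force: [0.0, -1.4, -0.7]
finger_gap: 0.572
```

```bash
python3 w.py s13 side tongs_tips=.034 round_roll_middle=.036 long_roll_middle=.033; python3 w.py t13 top; python3 pl.py .3965 .2814 .03 80;  python3 -c "
import cv2,numpy as np
a=[cv2.imread(f'pics/{n}.png') for n in ('t13','s13')]
cv2.imwrite('pics/m13.png',np.hstack([cv2.resize(a[1][245:350,220:360],(400,300),interpolation=2),cv2.resize(a[0][150:255,110:250],(400,300),interpolation=2)]))"
```

```text
[0.4919 0.7722 0.5583]
tongs_tips [292.9 303.4] 0.97 [0.4886 0.2543 0.034 ]
round_roll_middle [288.4 304. ] 0.57 [0.4968 0.2577 0.036 ]
long_roll_middle [255.9 296.5] 0.79 [0.5573 0.235  0.033 ]
long_roll_middle [344.2 315.4] 0.65 [0.3992 0.2832 0.033 ]
[ 0.3289 -0.0161  0.9383]
t 17.0 pos [0.3972 0.2813 0.0331] gap 0.57 F [ 0.2808 -0.3317 -0.8695] j [ 0.3468 -0.1871 -0.5492  1.2066 -0.      0.5222]
shift mm [ 0.7 -0.   3.1] turn [ 0.001   0.0019 -0.0009]
```

View pics/m13.png

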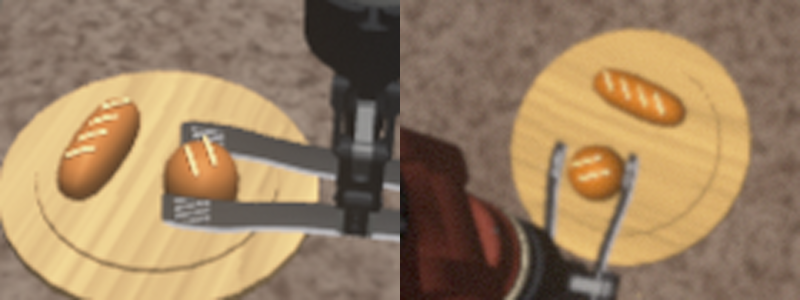

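Emit:
jog_arm(commands="0 -1 1 0 0 0; 0 -2 2 0 0 0; 0 -2 2 0 0 0; 0 -2 2 0 0 0")

```text
t: 17.4
eef_pos: [0.3968, 0.2793, 0.0311]
tool_rot: [0.088, 0.996, 0.0, 0.001]
ft_force: [-0.0, 0.8, -1.8]
finger_gap: 0.569
```

Emit:
jog_arm(commands="0 0 0 0 0 0; 0 0 0 0 0 0; 0 0 0 0 0 0", claw=52, squeeze=30)

```text
t: 17.7
eef_pos: [0.3969, 0.2793, 0.0312]
tool_rot: [0.088, 0.996, 0.0, 0.001]
ft_force: [-0.2, 0.9, -0.9]
finger_gap: 0.523
```

Emit:
jog_arm(commands="0 0 0 0 0 0; 0 0 0 0 0 0; 0 0 0 0 0 0; 0 0 0 0 0 0; 0 0 0 0 0 0", claw=30)

```text
t: 18.2
eef_pos: [0.3969, 0.2793, 0.0312]
tool_rot: [0.088, 0.996, 0.0, 0.001]
ft_force: [0.2, 0.0, -0.8]
finger_gap: 0.468
```

```bash
python3 w.py s14 side tongs_tips=.034 round_roll_middle=.036 long_roll_middle=.033; python3 w.py t14 top; python3 pl.py .3965 .2814 .15 80;  python3 -c "
import cv2,numpy as np
a=[cv2.imread(f'pics/{n}.png') for n in ('t14','s14')]
cv2.imwrite('pics/m14.png',np.hstack([cv2.resize(a[1][245:350,220:360],(400,300),interpolation=2),cv2.resize(a[0][150:255,110:250],(400,300),interpolation=2)]))"
```

```text
[0.4919 0.7722 0.5583]
tongs_tips [291.4 307.1] 0.76 [0.4914 0.2634 0.034 ]
round_roll_middle [289.4 309.5] 0.7 [0.4951 0.2711 0.036 ]
long_roll_middle [257.2 299.6] 0.77 [0.5543 0.243  0.033 ]
[ 0.3289 -0.0161  0.9383]
t 18.45 pos [0.3968 0.2794 0.0311] gap 0.468 F [ 1.0417  0.0686 -0.4517] j [ 0.343  -0.1901 -0.5555  1.2031  0.      0.5186]
shift mm [   0.5    2.1 -118.9] turn [ 0.0012  0.002  -0.001 ]
```

View pics/m14.png

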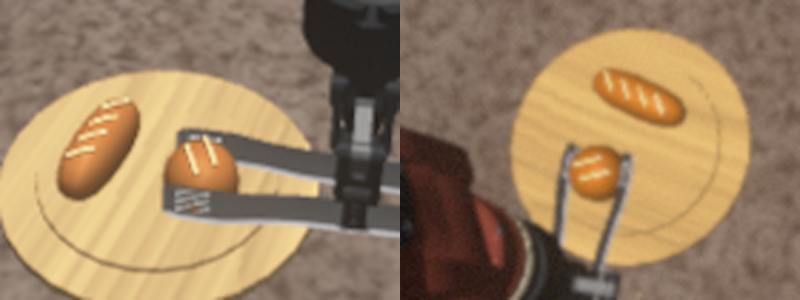

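Emit:
jog_arm(commands="0 0 -3 0 0 0; 0 0 -8 0 0 0; 0 0 -16 0 0 0; 0 0 -26 0 0 0; 0 0 -38 0 0 0")

```text
t: 18.95
eef_pos: [0.3968, 0.2793, 0.0701]
tool_rot: [0.088, 0.996, 0.0, 0.001]
ft_force: [-1.2, 0.1, -2.1]
finger_gap: 0.469
```

Emit:
jog_arm(commands="0 0 -12 0 0 0; 0 0 -28 0 0 0; 0 0 -46 0 0 0; 0 0 -60 0 0 0; 0 0 -70 0 0 0")

```text
t: 19.45
eef_pos: [0.3971, 0.2794, 0.1419]
tool_rot: [0.088, 0.996, 0.001, 0.002]
ft_force: [1.0, -0.1, -2.2]
finger_gap: 0.471
```

Emit:
jog_arm(commands="0 0 -5 0 0 0; 0 0 -7 0 0 0; 0 0 -7 0 0 0; 0 0 -7 0 0 0; 0 0 -7 0 0 0")

```text
t: 19.95
eef_pos: [0.3967, 0.2793, 0.1483]
tool_rot: [0.088, 0.996, 0.001, 0.001]
ft_force: [0.0, 1.0, -2.5]
finger_gap: 0.468
```

```bash
python3 w.py s15 side tongs_tips=.15 tongs_grip=.15 round_roll_middle=.15 long_roll_middle=.033 knob=.11; python3 w.py t15 top; python3 pl.py .3965 .2814 .15 80
```

```text
[0.4919 0.7722 0.5583]
tongs_tips [288.2 258.4] 0.83 [0.4957 0.2685 0.15  ]
tongs_grip [350.7 266. ] 0.9 [0.3969 0.289  0.15  ]
round_roll_middle [288.3 254.7] 0.61 [0.4955 0.2588 0.15  ]
long_roll_middle [256.2 296.5] 0.78 [0.5567 0.235  0.033 ]
knob [287.4 156.2] 0.97 [ 0.4969 -0.2214  0.11  ]
[ 0.3289 -0.0161  0.9383]
t 20.3 pos [0.397  0.2794 0.1489] gap 0.466 F [-1.0281 -0.3081 -2.6345] j [ 0.343  -0.2557 -0.3953  1.4273 -0.      0.5186]
shift mm [ 0.9  1.9 -1.1] turn [ 0.0019  0.0033 -0.001 ]
```

View pics/s15.png

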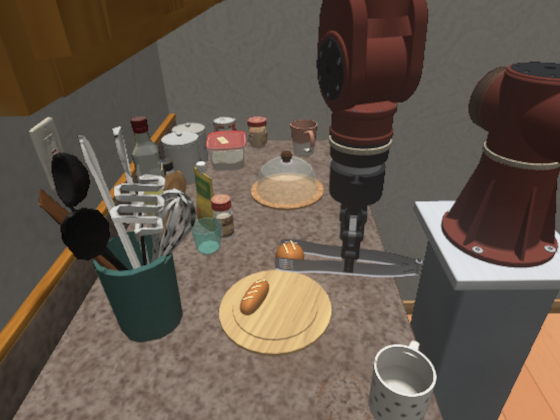

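View pics/t15.png

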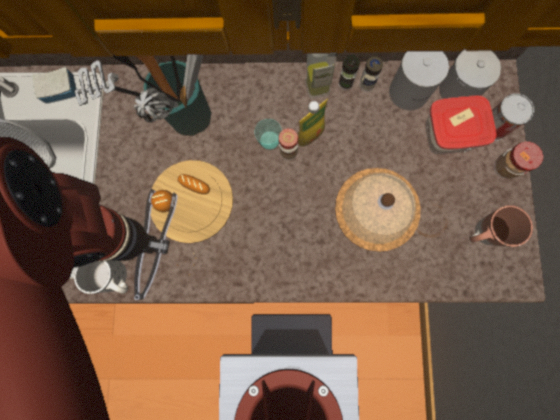

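Emit:
jog_arm(commands="0 0 0 0 0 0; 0 0 0 0 0 0; 0 0 0 0 0 0; 0 0 0 0 0 0; 0 0 0 0 0 0")

```text
t: 20.8
eef_pos: [0.3971, 0.2794, 0.1489]
tool_rot: [0.088, 0.996, 0.001, 0.002]
ft_force: [-1.2, -0.4, -2.1]
finger_gap: 0.468
```

```bash
python3 -c "
from h import *
o=robot.get_obs();print(o['t'],o['eef_pos'],o['finger_gap'],o['dq'])
c=robot.capture('side');print([ (r['xy'],r['p']) for r in robot.place_of(c,'round_roll_middle')[:1]])
print(robot.close_job())"
```

```text
20.8 [0.39705167 0.27944383 0.14891009] 0.46815955489094685 [-0.0011502  -0.0004213  -0.00078845  0.00032133 -0.00041854  0.00187261]
[([287.3, 256.3], 0.63)]
the job is handed in; nothing more can be done
None
```

I moved the dome onto the cork mat, picked up the tongs and lifted the round roll off the board with them. I handed the job in at about 21 s, with the arm still; it gave no verdict.

**Last checks:**
- **Dome:** it stands upright on the mat in both the side and top views. The side camera put its knob at about (0.497, −0.221), and I had measured the mat centre at about (0.497, −0.2225).
- **Round roll:** clamped between the tips about 0.15 m up. The grip held steady at an opening of 0.468 with 30 N, and the tongs looked level.
- **Long roll:** still on the board at about (0.557, 0.235), against about (0.558, 0.234) before I lowered the tongs. That is within measuring error.

**What disagreed:**
- **Point detections:** the networks' points varied by up to about 1 cm between pictures and cameras. I took the roll positions from colour outlines in three camera views instead, which agreed to about 3 mm.
- **Fingertips:** when partly closed they reached several millimetres below the reported TCP. They pressed lightly on the worktop, about 7 N, while gripping the tongs, and probably on the dome's crown as well, also about 7 N.

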